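# Screw down the nut of the round LED lamp board

### The job

On the bench are two LED lamps, one round and one square, each with a big knurled nut standing part-way up the stud in the middle of its black board. Screw the round lamp's nut down, clockwise seen from above and regripping as often as needed, until it is fully home on the board, then let go and back off. Leave the square lamp's nut as it is: that board still has to come off.

Things in the scene. Friction and masses are not known exactly. Their poses are not given: they have to be found in the camera images.
- round_nut (a joint): Turn of the round lamp's knurled steel nut about its vertical stud, rad, growing clockwise seen from above. 8.0 is fully home: nut on the board, hard stop. Starts at 0.3 to 2.3. Lowers the nut 1.5 mm per rad; turns easily (0.06 N m) and stays where left. The lamp is fixed: aluminium housing, 150 mm diameter, black LED board on top, its face 40 mm above the bench.
- round_nut_top (a point): Centre of the nut's top face, moving with it: 82 mm above the bench at joint 0, 70 mm when home. The nut is an upright cylinder, 38 mm diameter, 30 mm high, all below this point; grip it across from above at any yaw. The board around it is clear but for LEDs 1.5 mm high. The 10 mm stud's tip is 74 mm above the bench, so it shows 4 mm above the nut at the end.
- square_nut_notch (a point): Leave alone: notch on the top face of the square lamp's nut; this point is 15 mm from that nut's axis and turns with it. Same nut, stud and thread, on a fixed square housing of 140 mm side, board face also 40 mm above the bench.

How it is judged (in metres and radians):
At the end, for the whole second after the job is handed in: The round lamp's nut is screwed home on its board, joint above 7.6 rad (within 0.4 rad or 0.6 mm of its stop at 8.0), and the square lamp's nut is where it was (notch within 6 mm of its start) (value of joint round_nut above 7.6 rad and distance of square_nut_notch from where it was at the start of the episode below 0.006 m); the robot touches nothing.
It fails at once if the square lamp's nut is turned (its notch moves more than 6 mm, about 23 degrees) (distance of square_nut_notch from where it was at the start of the episode above 0.006 m).
It also fails if it takes over 64 s, if anything falls off the work surface, if the arm or the gripper's body presses on something with over 40 N, if the wrist force passes 120 N, or if a joint passes its speed limit or range.

### The arm

A 7-joint arm with a two-finger parallel gripper is mounted at the origin on the work surface. World frame = base frame: x ahead of the robot, y to its left, z up, the work surface at z = 0. Lengths are in m, angles in degrees, forces in N, time in s.
With the tool pointing down it reaches from about 0.425 to 0.875 m from the base axis. Payload 4.7 kg.
Tool frame: the origin (TCP) lies midway between the tips of the shut fingers; the grasp point (between the pads) lies 19 mm behind it; z points along the fingers, y is the line along which they close (so a half turn about z gives the same grasp; the last joint's range is limited). The gripper opens to 87 mm and grips with 3 to 60 N. Pads are 19 mm wide; open, the fingers measure 117 mm over their backs; the gripper's body (75 mm by 190 mm) begins 51 mm behind the grasp point.
Start: joints at [-69.036, 18.392, -4.016, 83.108, 1.295, 78.541, -3.26], TCP at [0.224, 0.61, 0.223] pointing down, gripper open.
Joint ranges: [-163.93, 163.93], [-17.29, 119.83], [-79.2, 71.16], [3.27, 140.29], [-89.18, 269.18], [5.43, 117.66], [-154.24, 154.24]. Speed limits (degrees/s): [147.25, 147.25, 180, 180, 180, 180, 180].

### API

Orientations are given as [roll, pitch, yaw] about the fixed x, y, z axes, in that order (R = Rz(yaw) Ry(pitch) Rx(roll)).
In Python, from cell import env gives the robot as it stands.
- The arm moves only by the tool step_arm, never from a script. Its argument "moves" is a list of rows, each an object with "dp": the shift along the tool's x, y, z in mm, a list of three; "dr": the turn, a rotation vector about the tool's x, y, z in rad, a list of three; "fingers": the closure, from 0 (fully open) to 1 (shut). In form: [{"dp": [dx, dy, dz], "dr": [ax, ay, az], "fingers": fingers}, ...]. A call has exactly 5 rows; each row shifts and turns the commanded pose from where the row before left it, along the tool's axes as they then stand; what a row does not reach is not made up. A row lasts 1/8 s, in which the tool goes at most 62.5 mm and 10.7 degrees, less where a joint would pass 70% of its speed; a pose out of reach is approached as far as the arm can. A call with a gripper value outside its range is refused whole. The fingers move at their own pace and stop on an object; "squeeze" is the grip in N (left out, the last holds). Time passes only in rows, so rows that do not move let the fingers close, or fill a call up. It gives the time, the measured TCP pose, the force, the opening and the grip force at its end, in the units of the state.
- env.get_obs(): the state, without advancing time (a new reading comes with each control period).
- env.read_camera(name): name is "scene" or "top" or "wrist"; returns the picture (400x640x3 uint8, red, green, blue); there is no depth.
- env.camera_model(name): a dict with "fx", "fy", "cx", "cy" (pixels), "R" (3x3) and "t" (3): a world point X has camera coordinates R X + t. Camera axes: x right, y down, z forward; pixel columns grow to the right and rows downward; lengths in m; the calibration is good to about 2 mm. The wrist camera is an equidistant fisheye: a pixel r from the principal point sees the ray r / f radians off the axis. A picture is of the moment at which its call begins: read the wrist's pose just before it. camera_model takes no time and is no camera call; for the wrist camera it gives the pose at the moment of the call.
- env.sign_off(): hands the job in; it is judged then, once.
The state is a dict: "time_s": time; "qpos": joint angles; "joint_velocities": joint speeds; "effort": joint torques, N m; "tool_pos": TCP position; "tool_rot": TCP orientation; "force": force on the tool from outside, world axes, zero at the start; "wrist_torque": the same for the moment, N m; "grip_width": finger opening in m; "grasp_force": force on a finger pad.
Only numpy, scipy, OpenCV 4.12 (cv2) and the standard library are available. Lean on these libraries where they do the work, as an engineer would, in place of code of your own. Each camera call takes 0.05 s, during which the arm holds its last target. There are 200 camera calls.

## Working session

There is one attempt and no reset: what is moved stays moved. The work goes in short steps, Python scripts to look and compute and a tool call to move; the robot and the scene stay as the last step left them, time stands still between calls to the robot, and variables do not carry over. Pictures are saved under pics/ and viewed, at most 10 in all, crops included, and the job is handed in when it is done.

Besides the shell and the picture viewer there is one more tool, called after "Request:" in YAML: its name, and indented under it one key for each argument. step_arm: Moves the arm, as the interface text tells. Its arguments: {"type":"object","properties":{"moves":{"type":"array","items":{"type":"object","properties":{"dp":{"type":"array","items":{"type":"number"}},"dr":{"type":"array","items":{"type":"number"}},"fingers":{"type":"number"}}}},"squeeze":{"type":"number"}},"required":["moves"]}

```bash
mkdir -p pics
python3 - <<'E'
from cell import env
import cv2
o=env.get_obs();print({k:o[k] for k in('time_s','qpos','tool_pos','tool_rot','force','grip_width')})
for n in('scene','top'):
    cv2.imwrite(f'pics/{n}0.png',env.read_camera(n)[:,:,::-1]);print(n,env.camera_model(n))
E
```

```text
{'time_s': 0.0, 'qpos': array([-69.03609052,  18.43916816,  -4.01492047,  83.17403143,
         1.29631314,  78.54012893,  -3.26032676]), 'tool_pos': array([0.22385036, 0.60966047, 0.22146783]), 'tool_rot': array([-1.79891983e+02,  7.15701137e-03,  1.59845183e+02]), 'force': array([-0.73301701,  0.0505147 ,  0.4454025 ]), 'grip_width': 0.08691284890477095}
scene {'fx': 420.7522746170689, 'fy': 420.7522746170689, 'cx': 319.17970490314184, 'cy': 195.78732498547615, 'R': array([[-0.52920117,  0.8484482 ,  0.00904305],
       [ 0.52740959,  0.33727166, -0.7797993 ],
       [-0.66466928, -0.40790131, -0.62596427]]), 't': array([ 0.31559639, -0.21354248,  1.08637541])}
top {'fx': 519.2217646720629, 'fy': 519.2217646720629, 'cx': 319.1556038687793, 'cy': 201.28502241460004, 'R': array([[-0.01149706, -0.99976697,  0.01827083],
       [-0.98530083,  0.00821241, -0.17063067],
       [ 0.17044086, -0.01996402, -0.98516565]]), 't': array([-0.00413758,  0.5719151 ,  0.85443559])}
```

View pics/top0.png

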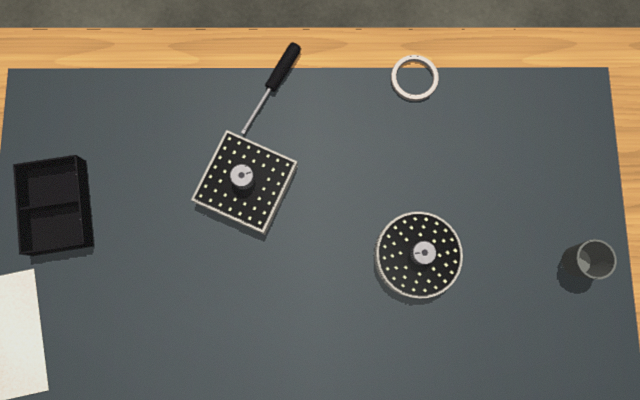

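View pics/scene0.png

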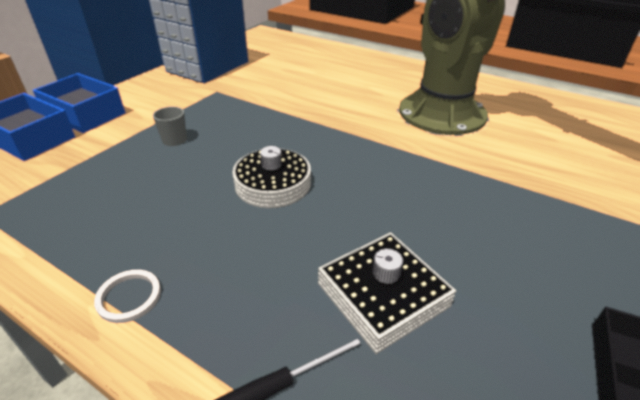

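The top view shows the square lamp's nut at about (242,175) and the round lamp's nut at about (425,252). In the scene view the round nut's top is at about (270,151).

```bash
cat > h.py <<'E'
import numpy as np, cv2
from cell import env
def ray(n,u,v):
    m=env.camera_model(n);R=np.array(m['R']);t=np.array(m['t'])
    return -R.T@t, R.T@np.array([(u-m['cx'])/m['fx'],(v-m['cy'])/m['fy'],1])
def at(n,u,v,z):
    c,d=ray(n,u,v);return c+d*(z-c[2])/d[2]
E
python3 - <<'E'
from h import *
a=cv2.imread('pics/top0.png');b=cv2.imread('pics/scene0.png')
ca=a[222:282,395:455];cb=b[135:185,240:300]
f=lambda c:cv2.resize(c,(400,int(400*c.shape[0]/c.shape[1])),interpolation=cv2.INTER_CUBIC)
A,B=f(ca),f(cb);B=cv2.copyMakeBorder(B,0,400-B.shape[0],0,0,0)
cv2.imwrite('pics/crop.png',np.hstack([A,B]))
for z in(.078,.08,.082): print(z,at('top',425,252,z),at('scene',270,151,z),at('top',242,175,z))
E
```

```text
0.078 [ 0.47984751 -0.18420788  0.078     ] [ 0.47764899 -0.18444114  0.078     ] [0.61314515 0.12098588 0.078     ]
0.08 [ 0.47970353 -0.1837611   0.08      ] [ 0.48007155 -0.18244497  0.08      ] [0.61269168 0.12072408 0.08      ]
0.082 [ 0.47955954 -0.18331432  0.082     ] [ 0.48249411 -0.1804488   0.082     ] [0.61223821 0.12046228 0.082     ]
```

View pics/crop.png

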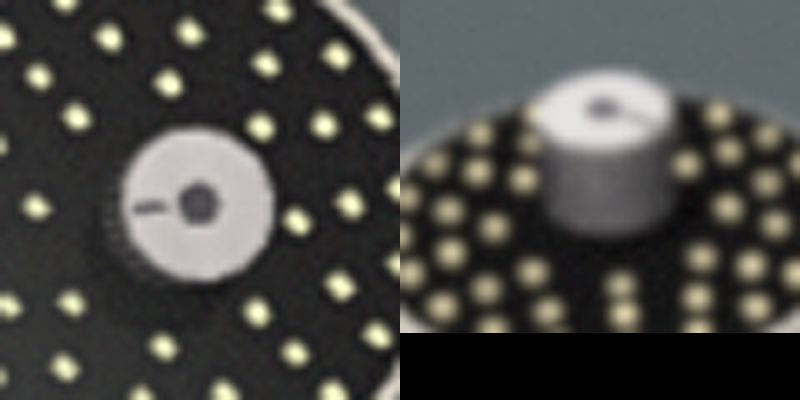

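The round nut's axis is near (0.480, -0.183), with its top at about z = 0.08. I'll go round by way of (0.50, 0.30) to keep within reach and stay high.

Request:
step_arm:
  moves:
    - {"dp": [-52, -28, 0], "dr": [0, 0, 0], "fingers": 0}
    - {"dp": [-52, -28, 0], "dr": [0, 0, 0], "fingers": 0}
    - {"dp": [-52, -28, 0], "dr": [0, 0, 0], "fingers": 0}
    - {"dp": [-52, -28, 0], "dr": [0, 0, 0], "fingers": 0}
    - {"dp": [-52, -28, 0], "dr": [0, 0, 0], "fingers": 0}
  squeeze: 25

```text
time_s: 0.72
tool_pos: [0.4207, 0.3874, 0.2222]
tool_rot: [-180.0, -0.0, 159.8]
force: [-0.1, 0.2, 0.1]
grip_width: 0.0874
grasp_force: 0.0
```

Request:
step_arm:
  moves:
    - {"dp": [-52, -28, 0], "dr": [0, 0, 0], "fingers": 0}
    - {"dp": [-52, -28, 0], "dr": [0, 0, 0], "fingers": 0}
    - {"dp": [-20, -55, 0], "dr": [0, 0, 0], "fingers": 0}
    - {"dp": [-20, -55, 0], "dr": [0, 0, 0], "fingers": 0}
    - {"dp": [-20, -55, 0], "dr": [0, 0, 0], "fingers": 0}

```text
time_s: 1.35
tool_pos: [0.4973, 0.1231, 0.2221]
tool_rot: [-180.0, -0.0, 159.8]
force: [0.1, 0.1, 0.4]
grip_width: 0.0869
grasp_force: 0.0
```

```bash
cat >> h.py <<'E'
from scipy.spatial.transform import Rotation as Ro
def st(target=None):
    o=env.get_obs();print('t',round(o['time_s'],2),'q',np.round(o['qpos'],1),'p',np.round(o['tool_pos'],4),'r',np.round(o['tool_rot'],2),'F',np.round(o['force'],1),'w',round(o['grip_width'],4),'g',o['grasp_force'])
    if target is not None:
        R=Ro.from_euler('xyz',o['tool_rot'],degrees=True).as_matrix()
        print('dp mm',np.round(R.T@(np.array(target)-o['tool_pos'])*1000,1))
E
python3 -c "
from h import *
st([.48,-.183,.22])"
```

```text
t 1.35 q [-33.7   1.3  17.1 103.   -0.4  75.8  53.4] p [0.4973 0.1231 0.2221] r [-1.7998e+02 -2.0000e-02  1.5984e+02] F [0.1 0.1 0.4] w 0.0869 g 0.0
dp mm [ -89.3 -293.3    2.2]
```

Request:
step_arm:
  moves:
    - {"dp": [-17, -57, 0], "dr": [0, 0, 0], "fingers": 0}
    - {"dp": [-18, -58, 0], "dr": [0, 0, 0], "fingers": 0}
    - {"dp": [-18, -59, 0], "dr": [0, 0, 0], "fingers": 0}
    - {"dp": [-18, -59, 0], "dr": [0, 0, 0], "fingers": 0}
    - {"dp": [-18, -59, 0], "dr": [0, 0, 0], "fingers": 0}

```text
time_s: 1.98
tool_pos: [0.48, -0.1813, 0.2225]
tool_rot: [180.0, 0.0, 159.9]
force: [1.3, -0.2, 0.1]
grip_width: 0.0866
grasp_force: 0.0
```

Request:
step_arm:
  moves:
    - {"dp": [0, 0, 0], "dr": [0, 0, -0.15], "fingers": 0}
    - {"dp": [0, 0, 0], "dr": [0, 0, -0.15], "fingers": 0}
    - {"dp": [0, 0, 0], "dr": [0, 0, -0.15], "fingers": 0}
    - {"dp": [0, 0, 0], "dr": [0, 0, -0.15], "fingers": 0}
    - {"dp": [0, 0, 0], "dr": [0, 0, 0], "fingers": 0}

```text
time_s: 2.6
tool_pos: [0.4803, -0.1795, 0.2222]
tool_rot: [180.0, -0.0, -165.9]
force: [0.7, 0.5, -0.7]
grip_width: 0.0874
grasp_force: 0.0
```

```bash
python3 -c "
from h import *
st([.48,-.183,.22])
print(env.camera_model('wrist'))
cv2.imwrite('pics/w1.png',env.read_camera('wrist')[:,:,::-1])"
```

```text
t 2.6 q [-16.4   1.   34.6 103.5  -0.6  75.8 122.5] p [ 0.4803 -0.1795  0.2222] r [ 1.7998e+02 -3.0000e-02 -1.6587e+02] F [ 0.7  0.5 -0.7] w 0.0874 g 0.0
dp mm [ 1.1 -3.3  2.2]
{'fx': 309.70691628693146, 'fy': 309.70691628693146, 'cx': 322.469290997193, 'cy': 200.26336917458394, 'R': array([[-2.44390415e-01,  9.69676850e-01,  3.62973291e-04],
       [ 9.27091848e-01,  2.33547851e-01,  2.93182721e-01],
       [ 2.84207726e-01,  7.19875564e-02, -9.56056358e-01]]), 't': array([ 0.29164804, -0.43910367,  0.2675564 ])}
```

View pics/w1.png

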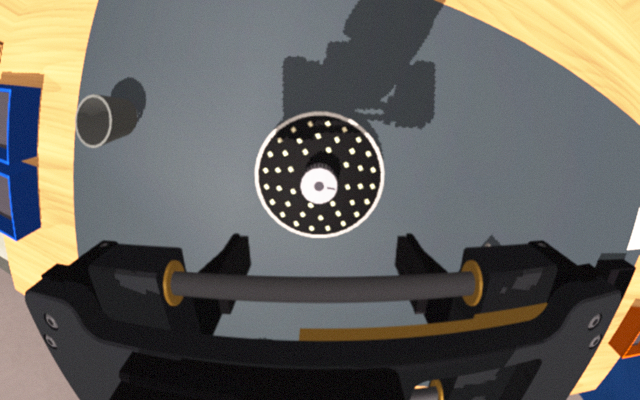

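The wrist view shows the round nut's centre at about (319,186), ahead of the open fingers; the camera is tilted.

```bash
python3 -c "
from h import *
m=env.camera_model('wrist');R=m['R'];c=-R.T@m['t']
x,y=(319-m['cx'])/m['fx'],(186-m['cy'])/m['fy'];th=np.hypot(x,y)
d=R.T@np.array([x/th*np.sin(th),y/th*np.sin(th),np.cos(th)])
for z in(.078,.081):
  p=c+d*(z-c[2])/d[2];print(p,at('top',424.4,252,z),at('scene',270.4,150.8,z))
st([.4795,-.1835,.058])"
```

```text
[ 0.47957614 -0.18359888  0.078     ] [ 0.47985767 -0.18320673  0.078     ] [ 0.47668345 -0.18422806  0.078     ]
[ 0.47881998 -0.18375374  0.081     ] [ 0.47964165 -0.18254005  0.081     ] [ 0.48032399 -0.18123528  0.081     ]
t 2.65 q [-16.4   1.   34.6 103.5  -0.6  75.8 122.4] p [ 0.4804 -0.1795  0.2223] r [ 1.7998e+02 -2.0000e-02 -1.6594e+02] F [0.1 0.8 0. ] w 0.0873 g 0.0
dp mm [  1.7  -3.7 164.3]
```

Request:
step_arm:
  moves:
    - {"dp": [2, -4, 40], "dr": [0, 0, 0], "fingers": 0}
    - {"dp": [0, 0, 45], "dr": [0, 0, 0], "fingers": 0}
    - {"dp": [0, 0, 45], "dr": [0, 0, 0], "fingers": 0}
    - {"dp": [0, 0, 25], "dr": [0, 0, 0], "fingers": 0}
    - {"dp": [0, 0, 13], "dr": [0, 0, 0], "fingers": 0}

```text
time_s: 3.28
tool_pos: [0.4787, -0.1836, 0.0531]
tool_rot: [180.0, -0.1, -165.9]
force: [0.4, 0.3, 0.6]
grip_width: 0.087
grasp_force: 0.0
```

Request:
step_arm:
  moves:
    - {"dp": [0, 0, 0], "dr": [0, 0, 0], "fingers": 0.5}
    - {"dp": [0, 0, 0], "dr": [0, 0, 0], "fingers": 0.8}
    - {"dp": [0, 0, 0], "dr": [0, 0, 0], "fingers": 0.8}
    - {"dp": [0, 0, 0], "dr": [0, 0, 0], "fingers": 0.8}
    - {"dp": [0, 0, 0], "dr": [0, 0, 0], "fingers": 0.8}

```text
time_s: 3.9
tool_pos: [0.4799, -0.1839, 0.0549]
tool_rot: [-180.0, 0.0, -165.8]
force: [0.0, -0.4, 0.6]
grip_width: 0.0451
grasp_force: 0.0
```

```bash
python3 -c "
from h import *
st([.4795,-.1833,.054])"
```

```text
t 3.9 q [-13.7  11.9  34.9 114.2  -8.2  56.2 129.4] p [ 0.4799 -0.1839  0.0549] r [-1.8000e+02  4.0000e-02 -1.6578e+02] F [ 0.  -0.4  0.6] w 0.0451 g 0.0
dp mm [0.2 0.7 0.9]
```

Request:
step_arm:
  moves:
    - {"dp": [0, 0, 0], "dr": [0, 0, 0], "fingers": 1}
    - {"dp": [0, 0, 0], "dr": [0, 0, 0], "fingers": 1}
    - {"dp": [0, 0, 0], "dr": [0, 0, 0], "fingers": 1}
    - {"dp": [0, 0, 0.1], "dr": [0, 0, 0.06], "fingers": 1}
    - {"dp": [0, 0, 0.1], "dr": [0, 0, 0.1], "fingers": 1}

```text
time_s: 4.53
tool_pos: [0.4798, -0.1839, 0.0545]
tool_rot: [180.0, 0.0, -175.1]
force: [-0.1, 0.0, 1.0]
grip_width: 0.0377
grasp_force: 25.0
```

Request:
step_arm:
  moves:
    - {"dp": [0, 0, 0.2], "dr": [0, 0, 0.15], "fingers": 1}
    - {"dp": [0, 0, 0.2], "dr": [0, 0, 0.15], "fingers": 1}
    - {"dp": [0, 0, 0.2], "dr": [0, 0, 0.15], "fingers": 1}
    - {"dp": [0, 0, 0.2], "dr": [0, 0, 0.15], "fingers": 1}
    - {"dp": [0, 0, 0.2], "dr": [0, 0, 0.15], "fingers": 1}

```text
time_s: 5.15
tool_pos: [0.4796, -0.1844, 0.0534]
tool_rot: [-180.0, 0.0, 141.8]
force: [-0.8, -0.6, -0.3]
grip_width: 0.0375
grasp_force: 25.0
```

```bash
python3 -c "
from h import *
st([.4795,-.1833,.054])
print(env.get_obs()['wrist_torque'])"
```

```text
t 5.15 q [-20.   13.   42.1 114.5 -10.4  56.3  79. ] p [ 0.4796 -0.1844  0.0534] r [-1.7997e+02  3.0000e-02  1.4180e+02] F [-0.8 -0.6 -0.3] w 0.0375 g 24.994369014166296
dp mm [ 0.8  0.8 -0.6]
[-0.20503088  0.06250962  0.03102804]
```

The nut is gripped at 37.6 mm and turning with very little force. I'll carry on with this stroke.

Request:
step_arm:
  moves:
    - {"dp": [0, 0, 0.25], "dr": [0, 0, 0.16], "fingers": 1}
    - {"dp": [0, 0, 0.25], "dr": [0, 0, 0.16], "fingers": 1}
    - {"dp": [0, 0, 0.25], "dr": [0, 0, 0.16], "fingers": 1}
    - {"dp": [0, 0, 0.25], "dr": [0, 0, 0.16], "fingers": 1}
    - {"dp": [0, 0, 0.25], "dr": [0, 0, 0.16], "fingers": 1}

```text
time_s: 5.78
tool_pos: [0.4792, -0.1847, 0.0521]
tool_rot: [-180.0, 0.0, 95.9]
force: [-1.4, 0.6, 2.5]
grip_width: 0.0372
grasp_force: 25.0
```

Request:
step_arm:
  moves:
    - {"dp": [0, 0, 0.25], "dr": [0, 0, 0.16], "fingers": 1}
    - {"dp": [0, 0, 0.25], "dr": [0, 0, 0.16], "fingers": 1}
    - {"dp": [0, 0, 0.25], "dr": [0, 0, 0.16], "fingers": 1}
    - {"dp": [0, 0, 0.25], "dr": [0, 0, 0.16], "fingers": 1}
    - {"dp": [0, 0, 0.25], "dr": [0, 0, 0.16], "fingers": 1}

```text
time_s: 6.4
tool_pos: [0.4787, -0.1845, 0.0509]
tool_rot: [-179.9, 0.1, 50.1]
force: [-2.7, 0.7, 3.9]
grip_width: 0.0378
grasp_force: 25.0
```

```bash
python3 -c "
from h import *
st([.4795,-.1833,.051])"
```

```text
t 6.4 q [-33.   17.2  57.9 114.9 -17.3  57.1  -6.5] p [ 0.4787 -0.1845  0.0509] r [-1.7993e+02  7.0000e-02  5.0090e+01] F [-2.7  0.7  3.9] w 0.0378 g 24.993806686252356
dp mm [ 1.5 -0.1 -0.1]
```

Request:
step_arm:
  moves:
    - {"dp": [0, 0, 0.2], "dr": [0, 0, 0.13], "fingers": 1}
    - {"dp": [0, 0, 0.2], "dr": [0, 0, 0.13], "fingers": 1}
    - {"dp": [0, 0, 0.2], "dr": [0, 0, 0.13], "fingers": 1}
    - {"dp": [0, 0, 0.2], "dr": [0, 0, 0.13], "fingers": 1}
    - {"dp": [0, 0, 0], "dr": [0, 0, 0], "fingers": 1}

```text
time_s: 7.02
tool_pos: [0.4784, -0.1843, 0.0501]
tool_rot: [-179.9, 0.1, 20.5]
force: [-4.1, 0.8, 5.6]
grip_width: 0.0375
grasp_force: 25.0
```

Request:
step_arm:
  moves:
    - {"dp": [0, 0, 0], "dr": [0, 0, 0], "fingers": 0.2}
    - {"dp": [0, 0, 0], "dr": [0, 0, 0], "fingers": 0.2}
    - {"dp": [0, 0, 0], "dr": [0, 0, 0], "fingers": 0.2}
    - {"dp": [0, 0, 0], "dr": [0, 0, 0], "fingers": 0.2}
    - {"dp": [0, 0, 0], "dr": [0, 0, 0], "fingers": 0.2}

```text
time_s: 7.65
tool_pos: [0.4797, -0.1839, 0.0501]
tool_rot: [180.0, -0.0, 20.6]
force: [-0.4, 0.4, 0.1]
grip_width: 0.0688
grasp_force: 0.0
```

Request:
step_arm:
  moves:
    - {"dp": [0, 0, 0], "dr": [0, 0, -0.17], "fingers": 0.2}
    - {"dp": [0, 0, 0], "dr": [0, 0, -0.17], "fingers": 0.2}
    - {"dp": [0, 0, 0], "dr": [0, 0, -0.17], "fingers": 0.2}
    - {"dp": [0, 0, 0], "dr": [0, 0, -0.17], "fingers": 0.2}
    - {"dp": [0, 0, 0], "dr": [0, 0, -0.17], "fingers": 0.2}

```text
time_s: 8.28
tool_pos: [0.4797, -0.184, 0.0501]
tool_rot: [180.0, -0.0, 69.6]
force: [0.1, 0.0, -0.6]
grip_width: 0.0697
grasp_force: 0.0
```

```bash
python3 -c "
from h import *
st([.4795,-.1835,.0505])"
```

```text
t 8.28 q [-29.5  15.8  53.5 114.9 -15.3  56.5  11.1] p [ 0.4797 -0.184   0.0501] r [ 1.7999e+02 -1.0000e-02  6.9630e+01] F [ 0.1  0.  -0.6] w 0.0697 g 0.0
dp mm [ 0.4 -0.3 -0.4]
```

Request:
step_arm:
  moves:
    - {"dp": [0, 0, 0], "dr": [0, 0, -0.17], "fingers": 0.2}
    - {"dp": [0, 0, 0], "dr": [0, 0, -0.17], "fingers": 0.2}
    - {"dp": [0, 0, 0], "dr": [0, 0, -0.17], "fingers": 0.2}
    - {"dp": [0, 0, 0], "dr": [0, 0, -0.17], "fingers": 0.2}
    - {"dp": [0, 0, 0], "dr": [0, 0, -0.17], "fingers": 0.2}

```text
time_s: 8.9
tool_pos: [0.4796, -0.184, 0.0501]
tool_rot: [180.0, 0.0, 118.3]
force: [0.7, 1.0, -0.5]
grip_width: 0.0696
grasp_force: 0.0
```

Request:
step_arm:
  moves:
    - {"dp": [0, 0, 0], "dr": [0, 0, -0.17], "fingers": 0.2}
    - {"dp": [0, 0, 0], "dr": [0, 0, -0.17], "fingers": 0.2}
    - {"dp": [0, 0, 0], "dr": [0, 0, -0.17], "fingers": 0.2}
    - {"dp": [0, 0, 0], "dr": [0, 0, -0.17], "fingers": 0.2}
    - {"dp": [0, 0, 0], "dr": [0, 0, -0.17], "fingers": 0.2}

```text
time_s: 9.52
tool_pos: [0.4796, -0.184, 0.05]
tool_rot: [180.0, -0.0, 167.0]
force: [0.2, -0.7, -0.2]
grip_width: 0.0694
grasp_force: 0.0
```

```bash
python3 -c "
from h import *
st([.4795,-.1835,.0505])"
```

```text
t 9.53 q [-15.8  12.6  37.3 114.5  -9.2  55.8 103.1] p [ 0.4796 -0.184   0.05  ] r [180.    -0.   167.03] F [ 0.2 -0.7 -0.2] w 0.0694 g 0.0
dp mm [ 0.2  0.5 -0.5]
```

Request:
step_arm:
  moves:
    - {"dp": [0, 0, 0], "dr": [0, 0, -0.16], "fingers": 0.2}
    - {"dp": [0, 0, 0], "dr": [0, 0, -0.16], "fingers": 0.2}
    - {"dp": [0, 0, 0], "dr": [0, 0, -0.16], "fingers": 0.2}
    - {"dp": [0, 0, 0], "dr": [0, 0, -0.16], "fingers": 0.3}
    - {"dp": [0, 0, 0], "dr": [0, 0, 0], "fingers": 0.4}

```text
time_s: 10.15
tool_pos: [0.4796, -0.184, 0.05]
tool_rot: [180.0, 0.0, -156.7]
force: [-0.3, -0.1, 0.0]
grip_width: 0.0579
grasp_force: 0.0
```

Request:
step_arm:
  moves:
    - {"dp": [0, 0, 0], "dr": [0, 0, 0], "fingers": 1}
    - {"dp": [0, 0, 0], "dr": [0, 0, 0], "fingers": 1}
    - {"dp": [0, 0, 0], "dr": [0, 0, 0], "fingers": 1}
    - {"dp": [0, 0, 0], "dr": [0, 0, 0], "fingers": 1}
    - {"dp": [0, 0, 0], "dr": [0, 0, 0], "fingers": 1}

```text
time_s: 10.78
tool_pos: [0.4796, -0.1838, 0.05]
tool_rot: [180.0, 0.0, -156.6]
force: [-1.1, 0.2, 0.3]
grip_width: 0.0372
grasp_force: 25.0
```

Request:
step_arm:
  moves:
    - {"dp": [0, 0, 0.1], "dr": [0, 0, 0.1], "fingers": 1}
    - {"dp": [0, 0, 0.2], "dr": [0, 0, 0.16], "fingers": 1}
    - {"dp": [0, 0, 0.25], "dr": [0, 0, 0.16], "fingers": 1}
    - {"dp": [0, 0, 0.25], "dr": [0, 0, 0.16], "fingers": 1}
    - {"dp": [0, 0, 0.25], "dr": [0, 0, 0.16], "fingers": 1}

```text
time_s: 11.4
tool_pos: [0.4796, -0.1842, 0.0489]
tool_rot: [-180.0, 0.0, 160.7]
force: [-0.1, -0.0, -0.3]
grip_width: 0.0374
grasp_force: 25.0
```

```bash
python3 -c "
from h import *
st([.4795,-.1835,.049])
print(env.get_obs()['wrist_torque'])"
```

```text
t 11.4 q [-16.4  12.8  38.1 114.6  -9.5  55.6  97.1] p [ 0.4796 -0.1842  0.0489] r [-1.7998e+02  1.0000e-02  1.6070e+02] F [-0.1 -0.  -0.3] w 0.0374 g 24.993497128598392
dp mm [ 0.3  0.6 -0.1]
[-0.07700239  0.05690707  0.04826942]
```

Request:
step_arm:
  moves:
    - {"dp": [0, 0, 0.25], "dr": [0, 0, 0.16], "fingers": 1}
    - {"dp": [0, 0, 0.25], "dr": [0, 0, 0.16], "fingers": 1}
    - {"dp": [0, 0, 0.25], "dr": [0, 0, 0.16], "fingers": 1}
    - {"dp": [0, 0, 0.25], "dr": [0, 0, 0.16], "fingers": 1}
    - {"dp": [0, 0, 0.25], "dr": [0, 0, 0.16], "fingers": 1}

```text
time_s: 12.02
tool_pos: [0.4793, -0.1845, 0.0477]
tool_rot: [-180.0, 0.0, 114.9]
force: [-0.8, -0.2, 1.1]
grip_width: 0.0373
grasp_force: 25.0
```

Request:
step_arm:
  moves:
    - {"dp": [0, 0, 0.25], "dr": [0, 0, 0.16], "fingers": 1}
    - {"dp": [0, 0, 0.25], "dr": [0, 0, 0.16], "fingers": 1}
    - {"dp": [0, 0, 0.25], "dr": [0, 0, 0.16], "fingers": 1}
    - {"dp": [0, 0, 0.25], "dr": [0, 0, 0.16], "fingers": 1}
    - {"dp": [0, 0, 0.25], "dr": [0, 0, 0.16], "fingers": 1}

```text
time_s: 12.65
tool_pos: [0.4789, -0.1845, 0.0465]
tool_rot: [-179.9, 0.0, 69.0]
force: [-2.8, 0.1, 1.1]
grip_width: 0.0372
grasp_force: 25.0
```

```bash
python3 -c "
from h import *
st([.4795,-.1835,.0466])
print(env.get_obs()['wrist_torque'])"
```

```text
t 12.65 q [-28.9  16.1  52.9 115.  -15.4  56.2  10.6] p [ 0.4789 -0.1845  0.0465] r [-1.7994e+02  5.0000e-02  6.9000e+01] F [-2.8  0.1  1.1] w 0.0372 g 24.99348054639995
dp mm [ 1.2  0.2 -0.1]
[-0.2930681   0.59391     0.03922477]
```

Request:
step_arm:
  moves:
    - {"dp": [0, 0, 0.2], "dr": [0, 0, 0.14], "fingers": 1}
    - {"dp": [0, 0, 0.2], "dr": [0, 0, 0.14], "fingers": 1}
    - {"dp": [0, 0, 0.2], "dr": [0, 0, 0.14], "fingers": 1}
    - {"dp": [0, 0, 0.2], "dr": [0, 0, 0.14], "fingers": 1}
    - {"dp": [0, 0, 0.2], "dr": [0, 0, 0.14], "fingers": 1}

```text
time_s: 13.28
tool_pos: [0.4798, -0.1836, 0.0459]
tool_rot: [-180.0, 0.0, 29.1]
force: [-2.8, 1.9, 4.2]
grip_width: 0.0374
grasp_force: 25.0
```

```bash
python3 -c "
from h import *
st([.4795,-.1835,.0466])
print(env.get_obs()['wrist_torque'])"
```

```text
t 13.28 q [-35.3  19.2  61.  115.1 -20.1  57.  -25.3] p [ 0.4798 -0.1836  0.0459] r [-179.99    0.     29.1 ] F [-2.8  1.9  4.2] w 0.0374 g 24.997126199305058
dp mm [-0.2 -0.3 -0.7]
[0.13121126 0.34782103 0.66517202]
```

The opposing moment jumped to 0.67 N m, which suggests the stop. I'll confirm with a firmer grip and a little more turn.

Request:
step_arm:
  moves:
    - {"dp": [0, 0, 0], "dr": [0, 0, 0], "fingers": 1}
    - {"dp": [0, 0, 0], "dr": [0, 0, 0.06], "fingers": 1}
    - {"dp": [0, 0, 0], "dr": [0, 0, 0.06], "fingers": 1}
    - {"dp": [0, 0, 0], "dr": [0, 0, 0.06], "fingers": 1}
    - {"dp": [0, 0, 0], "dr": [0, 0, 0.06], "fingers": 1}
  squeeze: 35

```text
time_s: 13.9
tool_pos: [0.4798, -0.1839, 0.0459]
tool_rot: [180.0, 0.0, 15.6]
force: [-2.6, 0.6, 3.8]
grip_width: 0.0372
grasp_force: 35.0
```

```bash
python3 -c "
from h import *
st([.4795,-.1835,.0466])
print(env.get_obs()['wrist_torque'])"
```

```text
t 13.9 q [-37.4  20.6  64.  115.2 -22.   57.5 -37.1] p [ 0.4798 -0.1839  0.0459] r [1.800e+02 2.000e-02 1.563e+01] F [-2.6  0.6  3.8] w 0.0372 g 35.0009430013597
dp mm [-0.2 -0.4 -0.7]
[0.06483781 0.51570757 0.9810329 ]
```

The moment scales with grip, so the pads are slipping on a nut at its stop. I'll release, lift and check.

Request:
step_arm:
  moves:
    - {"dp": [0, 0, 0], "dr": [0, 0, 0], "fingers": 0}
    - {"dp": [0, 0, 0], "dr": [0, 0, 0], "fingers": 0}
    - {"dp": [0, 0, 0], "dr": [0, 0, 0], "fingers": 0}
    - {"dp": [0, 0, 0], "dr": [0, 0, 0], "fingers": 0}
    - {"dp": [0, 0, 0], "dr": [0, 0, 0], "fingers": 0}

```text
time_s: 14.52
tool_pos: [0.4796, -0.184, 0.0455]
tool_rot: [-180.0, -0.0, 15.5]
force: [0.0, -0.5, -0.4]
grip_width: 0.0792
grasp_force: 0.0
```

Request:
step_arm:
  moves:
    - {"dp": [0, 0, -20], "dr": [0, 0, 0], "fingers": 0}
    - {"dp": [0, 0, -40], "dr": [0, 0, 0], "fingers": 0}
    - {"dp": [0, 0, -40], "dr": [0, 0, 0], "fingers": 0}
    - {"dp": [0, 0, -40], "dr": [0, 0, 0], "fingers": 0}
    - {"dp": [0, 0, 0], "dr": [0, 0, 0], "fingers": 0}

```text
time_s: 15.15
tool_pos: [0.4817, -0.1846, 0.1883]
tool_rot: [180.0, -0.4, 15.5]
force: [0.2, -0.5, 0.1]
grip_width: 0.0873
grasp_force: 0.0
```

```bash
python3 -c "
from h import *
st()
b=env.read_camera('scene')[:,:,::-1];w=env.read_camera('wrist')[:,:,::-1]
m=env.camera_model('wrist');print(m)
f=lambda c:cv2.resize(c,(400,400),interpolation=cv2.INTER_CUBIC)
cv2.imwrite('pics/end.png',np.hstack([f(b[125:185,240:300]),f(w[80:280,220:420])]))"
```

```text
t 15.15 q [-47.2   4.   68.7 106.7  -4.1  71.5 -51.8] p [ 0.4817 -0.1846  0.1883] r [179.96  -0.37  15.48] F [ 0.2 -0.5  0.1] w 0.0873 g 0.0
{'fx': 309.70691628693146, 'fy': 309.70691628693146, 'cx': 322.469290997193, 'cy': 200.26336917458394, 'R': array([[ 0.26726065, -0.96362375, -0.00100331],
       [-0.9207513 , -0.25567683,  0.29469713],
       [-0.28423367, -0.07783715, -0.95559018]]), 't': array([-0.30525708,  0.37027521,  0.47816012])}
```

View pics/end.png

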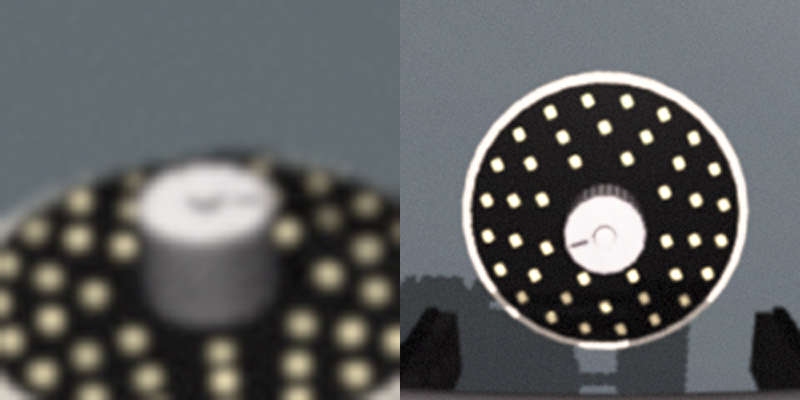

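The nut sits lower (scene centre about (271,155)) and the stud tip now stands proud of it; the notch is at crop (578,244) against centre (605,237). I'll check the height and the turn modulo 2π.

```bash
python3 -c "
from h import *
m=env.camera_model('scene')
for z in(.08,.078,.074,.072,.07):
  c=m['R']@np.array([.4797,-.1835,z])+m['t'];print(z,c[0]/c[2]*m['fx']+m['cx'],c[1]/c[2]*m['fy']+m['cy'])
m=env.camera_model('wrist')
def W(R,t,u,v,z):
  c=-R.T@t;x,y=(u-m['cx'])/m['fx'],(v-m['cy'])/m['fy'];th=np.hypot(x,y)
  d=R.T@np.array([x/th*np.sin(th),y/th*np.sin(th),np.cos(th)]);return c+d*(z-c[2])/d[2]
R,t=m['R'],m['t']
a=W(R,t,220+205/2,80+237/2,.07);b=W(R,t,220+178/2,80+244/2,.07);print(a,b)
e=np.arctan2(*(b-a)[1::-1])
# initial from top crop
a=at('top',395+198/6.667,222+203/6.667,.079);b=at('top',395+150/6.667,222+208/6.667,.079)
s=np.arctan2(*(b-a)[1::-1]);print('turn cw mod 2pi',(s-e)%(2*np.pi))
st()"
```

```text
0.08 269.6710979421191 150.74526056398463
0.078 269.73961398600875 151.64323386988573
0.074 269.87599956247465 153.43070728521502
0.072 269.9438711253324 154.32023400357343
0.07 270.0115298808514 155.2069716626299
[ 0.47755551 -0.18443325  0.07      ] [ 0.47085008 -0.17312521  0.07      ]
turn cw mod 2pi 5.8405769537529855
t 15.25 q [-47.1   4.2  68.6 107.   -4.2  71.5 -51.7] p [ 0.4796 -0.1836  0.1853] r [-1.7995e+02 -4.0000e-02  1.5480e+01] F [ 0.   0.1 -0.3] w 0.0867 g 0.0
```

The nut's top is at z ≈ 0.070 (home), it has turned about 5.84 rad to a hard stop, and the gripper is clear of it, so I'm handing in.

```bash
python3 -c "
from cell import env
print(env.sign_off())"
```

```text
the job is handed in; nothing more can be done
None
```

The round lamp's nut is screwed home against its hard stop (top at about 70 mm, turned about 5.8 rad), the square lamp's nut was not touched, and the job was handed in at about 15 s with the gripper open and clear; no verdict came back.

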